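# Set a board-stand collar to the 30 mm gauge

### The arm

A 6-joint arm with a two-finger parallel gripper is mounted at the origin on the work surface. World frame = base frame: x ahead of the robot, y to its left, z up, the work surface at z = 0. Lengths are in mm, angles in rad, forces in N, time in s.
With the tool pointing down it reaches from about 400 to 925 mm from the base axis. Payload 12.5 kg.
Tool frame: the origin (TCP) lies at the centre of the arm's flange, where the gripper is bolted on; the fingertips stand 190 mm ahead of it and the grasp point (between the pads) lies 171 mm ahead of it; z points along the fingers, y is the line along which they close (so a half turn about z gives the same grasp; the last joint's range is limited). The gripper opens to 95 mm and grips with 3 to 60 N. Pads are 20 mm wide; open, the fingers measure 119 mm over their backs; the gripper's body (75 mm by 180 mm) begins 59 mm behind the grasp point.
Start: joints at [-0.106, 0.491, 1.559, -0, 1.092, -0.106], TCP at [625, 0.023, 404.761] pointing down, gripper open.
Joint ranges: [-3.1, 3.1], [-0.84, 2.19], [0.05, 2.79], [-1.13, 4.28], [0.06, 2.93], [-2.69, 2.69]. Speed limits (rad/s): [2.22, 2.22, 2.79, 3.14, 3.14, 3.14].

### API

Orientations are given as [roll, pitch, yaw] about the fixed x, y, z axes, in that order (R = Rz(yaw) Ry(pitch) Rx(roll)).
In Python, from cell import env, read_camera, search_frame, cut_out gives the robot as it stands. The module is installed in compiled form; this text tells all that it offers.
- The arm moves only by the tool move_arm, never from a script. Its argument "commands" is a list of rows, each a list of 3 entries, a list of its own where there are three numbers: the shift along the world's x, y, z normalised to -1 to 1, where 1 is 0.03 m, then the turn about the world's z normalised to -1 to 1, where 1 is 0.08 rad, then the opening, from -1 (shut) to 1 (fully open), so that 0 is half open. A call has 1 to 20 rows; each row shifts and turns the commanded pose from where the row before left it; what a row does not reach is not made up. A row lasts 1/12 s, in which the tool goes at most 41.7 mm and 7.16 degrees, less where a joint would pass 70% of its speed; a pose out of reach is approached as far as the arm can. A call with a number of a shift or a turn outside -1 to 1 is refused whole. A call with a gripper value outside its range is refused whole. The fingers move at their own pace and stop on an object; the grip force is fixed at half the most. Time passes only in rows, so rows that do not move let the fingers close. It gives the time, the measured TCP pose, the force, the opening and the grip force at its end, in the units of the state.
- env.state(): the state, without advancing time (a new reading comes with each control period).
- read_camera(name): name is "scene" or "side" or "wrist"; returns a dict with "image" (400x640x3 uint8, red, green, blue), "fx", "fy", "cx", "cy" (pixels), "rvec" (rotation vector, rad) and "tvec" (3), from world to camera coordinates, as OpenCV has them. Camera axes: x right, y down, z forward; pixel columns grow to the right and rows downward; lengths in mm; the calibration is good to about 2 mm. A picture is of the moment at which its call begins. There is no depth.
- env.job_done(): hands the job in; it is judged then, once.
Trained networks look in a picture, given as the dict that the camera call returned (one of the last four; its "shot" number tells which), for a name from the list of things; names that differ only in an ending like _2 or _b are one class to them, and where a whole thing is asked for, a point or a joint stands for the part that bears it (a point fixed in the world has none). Each returns a list of dicts, best first, with "confidence" (0 to 1); they miss things now and then, are a little off and sometimes report something else, mostly with a low value. They report only what shows in the picture. A call takes as long as a camera call. They do not tell look-alikes from the thing itself.
- search_frame(thing, picture): "at" ([column, row] in pixels, amid what is visible of it).
- cut_out(thing, picture): "region" (400x640 bool, what is visible of it) and "at" ([column, row] in pixels, amid what is visible of it).
The state is a dict: "t": time; "joints": joint angles; "qvel": joint speeds; "tau": joint torques, N m; "eef_pos": TCP position; "tcp_rot": TCP orientation; "ft_force": force on the tool from outside, world axes, zero at the start; "moment": the same for the moment, N m; "opening": opening from 0.0 (shut) to 1.0 (fully open); "grip_force": force on a finger pad.
Only numpy, scipy, OpenCV 4.12 (cv2) and the standard library are available. Lean on these libraries where they do the work, as an engineer would, in place of code of your own. Each camera call takes 0.05 s, during which the arm holds its last target. There are 200 camera calls.

### The job

On the board stand one knurled brass collar has been left higher than the other three. Take the red 30 mm forked gauge from the tray, slide it flat on the plate round that collar's post and let it go, then spin the collar down until it just bears on the gauge - finger-light, never jammed - and let go of it. Slide the gauge out again without shifting the collar and put it back flat in the tray beside the others, leaving the other collars and everything else on the bench as they are.

Things in the scene. Friction and masses are not known exactly. Their poses are not given: they have to be found in the camera images.
- stand: Aluminium base plate of the board stand, 190 x 180 x 12 mm, fixed to the bench. Origin: centre of its underside; x along the 190 mm side, y along the 180 mm side, z up. Four threaded steel posts stand on its flat top (12 mm above the origin) at x = +-65 mm, y = +-60 mm, each with a brass collar.
- post_1_foot (a point): Foot of the post that carries the high collar: on the post's axis, at the plate's top. Which of the four corners it is changes from start to start. All posts are alike: steel, 10 mm diameter, 80 mm tall above the plate, fixed.
- collar_1: The knurled brass collar left too high, on post 1: 36 mm diameter, 24 mm tall. Origin: on the post's axis at its flat underside, 37 to 45 mm above the plate at the start. Turned clockwise seen from above it comes down 25 mm per turn (4 mm per rad). A friction insert (0.015 N m) keeps it where it is left. Fingertips 4 to 6 mm above its underside grip it clear of a gauge below.
- collar_1_top (a point): Centre of the high collar's top, 24 mm above its underside. Once the collar has landed, the push on the gauge rises fast, about 5 N for each further 0.03 rad (0.1 mm); the hand that turns it feels this as a turning moment against it, about 0.005 N m per newton, and, if it follows the collar down, as a weak upward push, about a fifth.
- post_2_foot (a point): Foot of post 2, on its axis at the plate's top.
- post_3_foot (a point): Foot of post 3, on its axis at the plate's top.
- post_4_foot (a point): Foot of post 4, on its axis at the plate's top.
- collar_2: Knurled brass collar on post 2, same as the high one, already set: underside 30 mm above the plate. Origin: on the post's axis at its underside. To be left alone.
- collar_3: Knurled brass collar on post 3, same as the high one, already set: underside 30 mm above the plate. Origin: on the post's axis at its underside. To be left alone.
- collar_4: Knurled brass collar on post 4, same as the high one, already set: underside 30 mm above the plate. Origin: on the post's axis at its underside. To be left alone.
- gauge_30: The red forked height gauge, loose, 0.15 to 0.25 kg: 30 mm wide (x), 90 mm long (y), 30 mm tall. Origin: centre of its underside; its fork opens towards its +y end, a slot 14 mm wide and 25 mm deep between two 8 mm prongs; the solid tail (y = -45 to +20 mm) is for gripping across the 30 mm. Stands on the tray floor, 4 mm above the tray's underside.
- gauge_30_seat (a point): Point in the red gauge's slot, at its underside, 27 mm from the gauge's origin towards +y, 18 mm in from the fork's tips: the post's axis belongs here when the fork is home (the slot's end is then 2 mm beyond the post).
- tray: Shallow black gauge tray, 236 (x) x 136 (y) x 12 mm, fixed to the bench, 4 mm floor and walls. Origin: centre of its underside. The three gauges lie side by side in it along its x, about 66 mm apart, in any order, forks towards its +y.
- gauge_20: Yellow forked gauge, 20 mm tall, otherwise like the red one. Loose; to be left alone.
- gauge_40: White forked gauge, 40 mm tall, otherwise like the red one. Loose; to be left alone.
- multimeter: Orange multimeter, 180 x 85 x 47 mm, loose. Origin: centre of its underside.
- junction: Black junction block with white sockets, 50 x 150 x 35 mm, loose. Origin: centre of its underside.
- phone: Phone lying flat, 150 x 73 x 9 mm, loose. Origin: centre of its underside.
- screwdriver: Screwdriver with yellow handle, 200 mm long, lying, loose. Origin: under its middle.
- spool: Spool of solder, 64 mm diameter, 44 mm tall, loose. Origin: centre of its underside.
- board: Green circuit board with four corner holes, 150 x 140 mm, up to 18 mm tall, lying flat, loose. Origin: centre of its underside.
There are look-alikes about, which are no part of the job. Of the things that look like the gauge_30, the middle-sized one is meant.

How it is judged:
By the outcome, as a careful person would: the job done as asked, in the order asked, and still so for the second after the job is handed in, with the robot touching nothing.
It also fails if it takes over 72 s, if anything falls off the work surface, if the arm or the gripper's body presses on something with over 40 N, if the wrist force passes 120 N, or if a joint passes its speed limit or range.

## Working session

There is one attempt and no reset: what is moved stays moved. The work goes in short steps, Python scripts to look and compute and a tool call to move; the robot and the scene stay as the last step left them, time stands still between calls to the robot, and variables do not carry over. Pictures are saved under pics/ and viewed, at most 10 in all, crops included, and the job is handed in when it is done.

Besides the shell and the picture viewer there is one more tool, called after "Call:" as name(argument=value, ...) on one line, values as JSON. move_arm: Moves the arm, as the interface text tells. Its arguments: {"type":"object","properties":{"commands":{"type":"array","items":{"type":"array"}}},"required":["commands"]}

```bash
mkdir -p pics; cat > h.py <<'E'
import numpy as np,cv2
from cell import env,read_camera,search_frame,cut_out
def P(p):
    R=cv2.Rodrigues(np.array(p["rvec"],float))[0];return R,np.array(p["tvec"],float).ravel()
def K(p): return np.array([[p["fx"],0,p["cx"]],[0,p["fy"],p["cy"]],[0,0,1.]])
def toz(p,uv,z):
    R,t=P(p);d=R.T@np.linalg.inv(K(p))@np.array([uv[0],uv[1],1.]);c=-R.T@t
    return c+d*(z-c[2])/d[2]
def proj(p,X):
    return cv2.projectPoints(np.array(X,float).reshape(-1,1,3),np.array(p["rvec"],float),np.array(p["tvec"],float),K(p),None)[0].reshape(-1,2)
def save(p,n,crop=None,s=1):
    im=p["image"][:,:,::-1]
    if crop: im=im[crop[1]:crop[3],crop[0]:crop[2]]
    cv2.imwrite("pics/"+n+".png",cv2.resize(im,None,fx=s,fy=s,interpolation=cv2.INTER_CUBIC))
E
python3 - <<'E'
from h import *
s=env.state();print(s)
for n in("scene","side"):
    p=read_camera(n);save(p,n+"0")
    R,t=P(p);print(n,"campos",-R.T@t,p["fx"])
    for th,z in(("gauge_30",34),("gauge_20",24),("gauge_40",44),("collar_1",50),("tray",6),("stand",12)):
        print(th,[(np.round(d["at"]).tolist(),round(d["confidence"],2),toz(p,d["at"],z)[:2].round().tolist()) for d in search_frame(th,p)][:6])
E
```

```text
{'t': 0.0, 'joints': array([-1.05615150e-01,  4.91533998e-01,  1.55946274e+00,  4.56511726e-06,
        1.09166333e+00, -1.05585414e-01]), 'qvel': array([ 2.94565098e-03, -1.08938513e-03,  8.52576005e-06, -1.21454178e-03,
       -1.57965876e-03,  7.06144428e-04]), 'tau': array([-9.52334158e-04, -6.12640929e+01, -2.58175153e+01,  6.92750537e-02,
        4.83079045e-02, -1.38641695e-05]), 'eef_pos': array([6.24960640e+02, 1.77598406e-02, 4.04172935e+02]), 'tcp_rot': array([-3.14053161e+00, -1.16520126e-04,  1.57076442e+00]), 'ft_force': array([ 0.00249053,  0.33051406, -0.25717867]), 'moment': array([-9.13918365e-05,  6.63200763e-03, -1.53809233e-02]), 'grip_force': 0.0, 'opening': 0.9984966785610825}
scene campos [1203.19423382   55.7909773  1290.43440769] 481.5395572746864
gauge_30 [([374.0, 195.0], 0.92, [446.0, 130.0]), ([433.0, 154.0], 0.86, [268.0, 306.0]), ([370.0, 237.0], 0.75, [587.0, 132.0]), ([369.0, 217.0], 0.65, [521.0, 123.0]), ([280.0, 218.0], 0.65, [562.0, -137.0]), ([313.0, 256.0], 0.57, [667.0, -25.0])]
gauge_20 [([374.0, 195.0], 0.92, [440.0, 131.0]), ([433.0, 154.0]
[... 1006 characters left out ...]
.0], 0.82, [574.0, 120.0]), ([306.0, 190.0], 0.69, [499.0, 91.0]), ([288.0, 190.0], 0.67, [446.0, 104.0]), ([365.0, 207.0], 0.6, [641.0, -42.0])]
gauge_40 [([220.0, 166.0], 0.89, [245.0, 271.0]), ([328.0, 183.0], 0.82, [566.0, 82.0]), ([306.0, 190.0], 0.69, [494.0, 55.0]), ([288.0, 190.0], 0.67, [443.0, 66.0]), ([365.0, 207.0], 0.6, [630.0, -73.0])]
collar_1 [([314.0, 259.0], 0.65, [459.0, -264.0]), ([350.0, 220.0], 0.57, [573.0, -134.0]), ([298.0, 223.0], 0.51, [447.0, -122.0]), ([372.0, 247.0], 0.46, [593.0, -248.0]), ([297.0, 226.0], 0.38, [441.0, -131.0])]
tray [([306.0, 188.0], 0.74, [506.0, 133.0])]
stand [([335.0, 257.0], 0.78, [515.0, -220.0]), ([296.0, 225.0], 0.41, [448.0, -70.0])]
```

View pics/scene0.png

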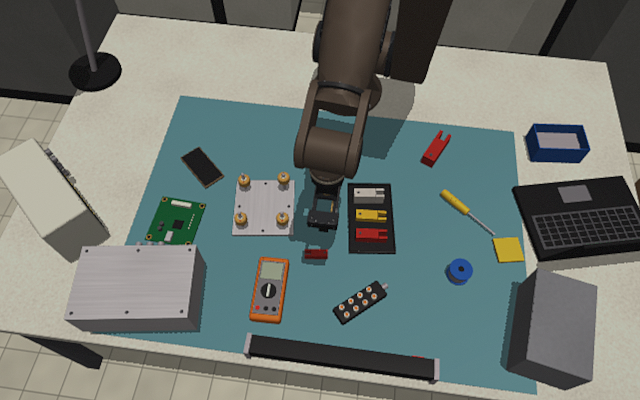

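View pics/side0.png

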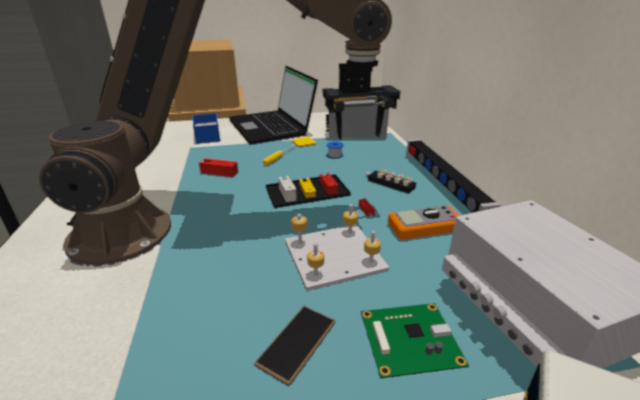

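```bash
python3 - <<'E'
from h import *
p=read_camera("scene");q=read_camera("side")
a=cv2.resize(p["image"][165:260,225:400],None,fx=4.5,fy=4.5,interpolation=cv2.INTER_CUBIC)[:,:780]
b=cv2.resize(q["image"][165:290,260:435],None,fx=4,fy=4,interpolation=cv2.INTER_CUBIC)
cv2.imwrite("pics/c1.png",cv2.resize(a,(700,380))[:,:,::-1]);cv2.imwrite("pics/c2.png",b[:,:,::-1])
w=read_camera("wrist");save(w,"w0");R,t=P(w);print(-R.T@t,R,w["fx"])
for th in("gauge_30","tray","stand","collar_1"):
    print(th,[(np.round(d["at"]).tolist(),round(d["confidence"],2),toz(w,d["at"],30)[:2].round().tolist()) for d in search_frame(th,w)][:6])
E
```

```text
[624.99107188  65.02028706 383.22235067] [[ 9.99999921e-01 -3.51688332e-04  1.87338603e-04]
 [-3.85809286e-04 -9.72124318e-01  2.34465692e-01]
 [ 9.96575631e-05 -2.34465746e-01 -9.72124377e-01]] 278.674980971477
gauge_30 [([161.0, 87.0], 0.79, [446.0, 114.0]), ([216.0, 80.0], 0.77, [512.0, 122.0]), ([273.0, 76.0], 0.66, [580.0, 127.0]), ([248.0, 287.0], 0.59, [536.0, -151.0]), ([330.0, 193.0], 0.56, [649.0, -15.0])]
tray [([231.0, 70.0], 0.63, [530.0, 134.0])]
stand [([247.0, 287.0], 0.92, [534.0, -152.0])]
collar_1 [([271.0, 286.0], 0.72, [568.0, -149.0]), ([272.0, 287.0], 0.16, [569.0, -151.0])]
```

View pics/c1.png

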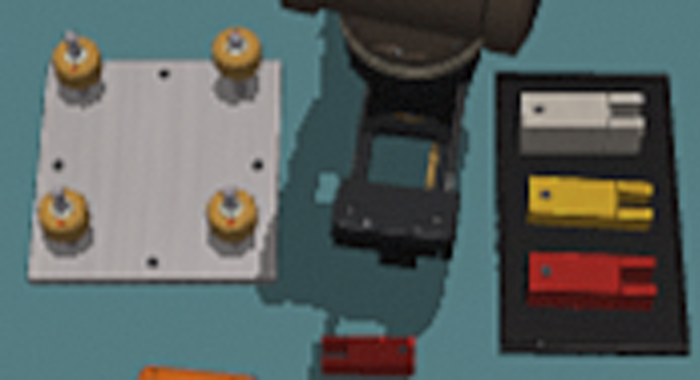

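View pics/c2.png

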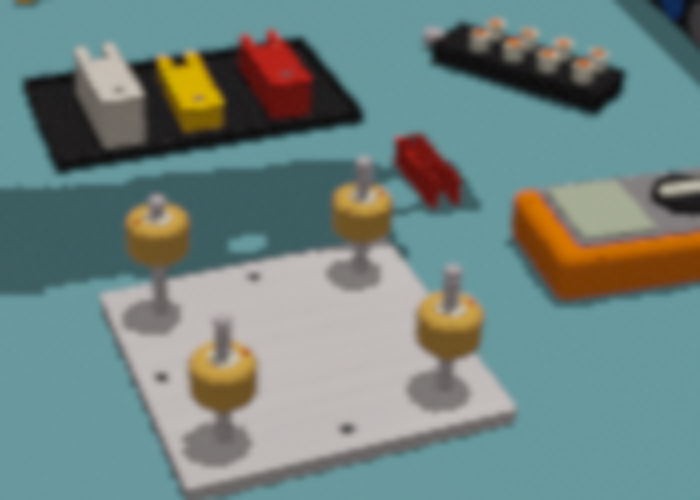

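View pics/w0.png

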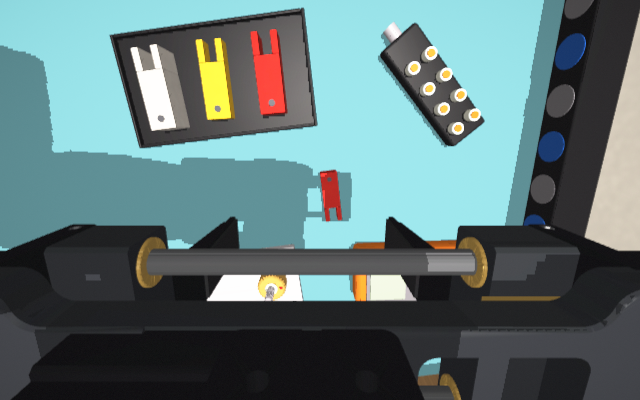

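The red gauge in the tray, at scene (370,237), is the one meant. The red ones at (433,154), larger and loose, and (313,256), smaller and loose, are look-alikes. The crops confirm the tray gauge is red with its fork towards world +y.

The high collar is the upper-left one in the side crop, side pixel (300,222). Little post shows above it, and it sits at the stand's -x/+y corner.

I'm going closer for one look.

Call:
move_arm(commands=[[[-0.35, 0.67, -0.9], 0, 1], [[-0.35, 0.67, -0.9], 0, 1], [[-0.35, 0.67, -0.9], 0, 1], [[-0.35, 0.67, -0.9], 0, 1], [[0, 0, 0], 0, 1], [[0, 0, 0], 0, 1]])

```text
t: 1.55
eef_pos: [582.8, 81.2, 295.9]
tcp_rot: [-3.139, 0.0, 1.572]
ft_force: [0.0, -0.7, 0.6]
opening: 1.004
grip_force: 0.0
```

```bash
cat >> h.py <<'E'
def gauge(p,near,ztop=34,v=True):
    "fit gauge pose (x,y,yaw) to the red top face: project top-face polygon mask, maximise overlap"
    hsv=cv2.cvtColor(p["image"],cv2.COLOR_RGB2HSV);h,s,va=cv2.split(hsv)
    red=(((h<8)|(h>172))&(s>120)&(va>60)).astype(np.uint8)
    n,lab,st,c=cv2.connectedComponentsWithStats(red)
    u=proj(p,[near[0],near[1],ztop])[0]
    k=min([i for i in range(1,n) if st[i,4]>150],key=lambda i:np.hypot(*(c[i]-u)))
    m=lab==k; tv=np.median(va[m]); 
    from scipy.optimize import minimize
    poly=np.array([[-15,-45],[15,-45],[15,45],[7,45],[7,20],[-7,20],[-7,45],[-15,45]],float)
    m=m.astype(np.float32); top=m
    def polys(q):
        R=np.array([[np.cos(q[2]),-np.sin(q[2])],[np.sin(q[2]),np.cos(q[2])]])
        xy=poly@R.T+q[:2]; o=[]
        out=np.zeros(m.shape,np.uint8)
        # silhouette: union of extruded sides and top
        T=proj(p,np.c_[xy,np.full(8,ztop)]);B=proj(p,np.c_[xy,np.full(8,ztop-30)])
        L=[T]+[np.array([T[i],T[(i+1)%8],B[(i+1)%8],B[i]]) for i in range(8)]
        for a in L: cv2.fillPoly(out,[np.round(a*16).astype(np.int32)],1,shift=4,lineType=cv2.LINE_8)
        return out
    f=lambda q:float(np.abs(polys(q)-m).sum())
    best=min((minimize(f,[near[0],near[1],a],method="Nelder-Mead",options=dict(initial_simplex=[[near[0],near[1],a],[near[0]+8,near[1],a],[near[0],near[1]+8,a],[near[0],near[1],a+.1]],xatol=.05,fatol=.5)) for a in near[2]),key=lambda r:r.fun)
    if v: print("gauge",best.x.round(3),"misfit",best.fun,"of",m.sum())
    return best.x
E
python3 - <<'E'
from h import *
print(env.state()["eef_pos"],env.state()["tcp_rot"])
w=read_camera("wrist");save(w,"w1")
gauge(w,(583,129,(0,.1,.2)))
E
```

```text
[582.80117719  81.1615855  295.89501847] [-3.13934464e+00  9.75278218e-05  1.57246645e+00]
gauge [5.74617e+02 1.29292e+02 9.30000e-02] misfit 142.0 of 3294.0
```

View pics/w1.png

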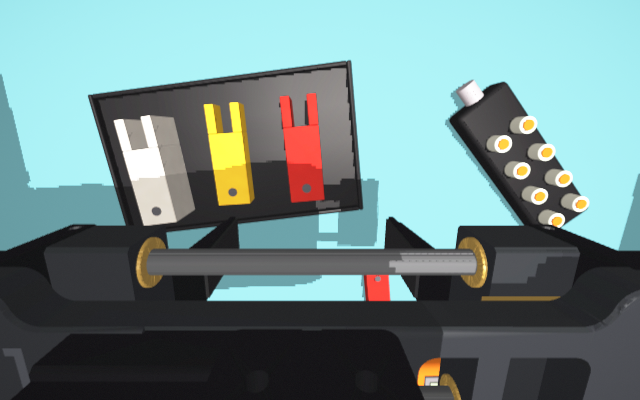

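The fit puts the gauge at (574.6, 129.3) with yaw 0.093, confirmed in the picture at wrist pixels (302,150). I'm going to grip its tail.

Call:
move_arm(commands=[[[-0.1, 0.47, -0.4], 0.57, 0.15], [[-0.1, 0.47, -0.4], 0.57, 0.15], [[0, 0, 0], 0, 0.15], [[0, 0, 0], 0, 0.15], [[0, 0, -0.8], 0, 0.15], [[0, 0, -0.8], 0, 0.15], [[0, 0, -0.5], 0, 0.15], [[0, 0, -0.3], 0, 0.15], [[0, 0, 0], 0, 0.15], [[0, 0, 0], 0, 0.15]])

```text
t: 2.43
eef_pos: [577.6, 108.0, 201.6]
tcp_rot: [3.141, 0.0, 1.661]
ft_force: [-0.0, 0.4, 0.7]
opening: 0.575
grip_force: 0.0
```

Call:
move_arm(commands=[[[0, 0, 0], 0, -1], [[0, 0, 0], 0, -1], [[0, 0, 0], 0, -1], [[0, 0, 0], 0, -1], [[0, 0, 0], 0, -1], [[0, 0, 0], 0, -1], [[0, 0, 0.2], 0, -1], [[0, 0, 0.6], 0, -1], [[0, 0, 0.9], 0, -1], [[0, 0, 0.9], 0, -1], [[0, 0, 0.9], 0, -1], [[0, 0, 0.2], 0, -1], [[0, 0, 0], 0, -1]])

```text
t: 3.52
eef_pos: [577.0, 108.7, 313.6]
tcp_rot: [3.138, 0.0, 1.662]
ft_force: [-0.0, -0.5, -2.3]
opening: 0.314
grip_force: 30.0
```

Call:
move_arm(commands=[[[-0.15, -0.86, 0], 0.67, -1], [[-0.15, -0.86, 0], 0.67, -1], [[-0.15, -0.86, 0], 0.67, -1], [[-0.15, -0.86, 0], 0.67, -1], [[-0.15, -0.86, 0], 0.67, -1], [[-0.15, -0.86, 0], 0.67, -1], [[-0.15, -0.86, 0], 0.67, -1], [[-0.15, -0.86, 0], 0.67, -1], [[-0.15, -0.86, 0], 0.67, -1], [[-0.15, -0.86, 0], 0.67, -1], [[-0.15, -0.86, 0], 0.67, -1], [[-0.15, -0.86, 0], 0.67, -1], [[0, 0, 0], 0, -1], [[0, 0, 0], 0, -1]])

```text
t: 4.68
eef_pos: [522.5, -201.9, 310.2]
tcp_rot: [-3.141, -0.002, 2.302]
ft_force: [0.1, 0.7, -2.2]
opening: 0.311
grip_force: 30.0
```

```bash
python3 - <<'E'
from h import *
print(env.state()["eef_pos"],env.state()["tcp_rot"],env.state()["moment"])
w=read_camera("wrist");R,t=P(w);print(-R.T@t,R[2])
im=w["image"][:,:,::-1].copy()
for d in cut_out("collar_1",w)[:5]:
    ys,xs=np.nonzero(d["region"]);print(np.round(d["at"]),round(d["confidence"],2),xs.min(),xs.max(),ys.min(),ys.max(),toz(w,d["at"],12+40+12)[:2].round())
for d in search_frame("post_1_foot",w)[:5]:print("foot",np.round(d["at"]),round(d["confidence"],2),toz(w,d["at"],12)[:2].round(1))
for d in search_frame("collar_1_top",w)[:5]:print("top",np.round(d["at"]),round(d["confidence"],2),toz(w,d["at"],76)[:2].round(1))
for d in search_frame("gauge_30_seat",w)[:5]:print("seat",np.round(d["at"]),round(d["confidence"],2),toz(w,d["at"],117)[:2].round(1))
save(w,"w2")
E
```

```text
[ 522.51872321 -201.89894731  310.18811249] [-3.14089224e+00 -2.31818049e-03  2.30247301e+00] [ 0.0341836  -0.03542501 -0.01787719]
[ 478.64994293 -153.67644922  288.78873294] [ 0.15506786 -0.17314651 -0.97261207]
[283.  95.] 0.95 257 306 67 119 [ 445. -148.]
[324. 291.] 0.68 313 345 285 299 [ 582. -251.]
[212. 209.] 0.64 186 233 194 224 [ 460. -257.]
[409. 183.] 0.63 388 437 164 209 [ 566. -132.]
foot [282.  91.] 0.65 [ 434.5 -145.6]
top [286.  98.] 0.72 [ 449.5 -149.1]
top [327. 291.] 0.36 [ 577.6 -243.8]
seat [308. 195.] 0.86 [ 503.8 -184.9]
seat [535. 148.] 0.64 [586.4 -70.6]
seat [409. 188.] 0.51 [ 548.  -138.7]
seat [407. 183.] 0.5 [ 544.6 -137.5]
seat [133. 277.] 0.47 [ 453.1 -306.7]
```

View pics/w2.png

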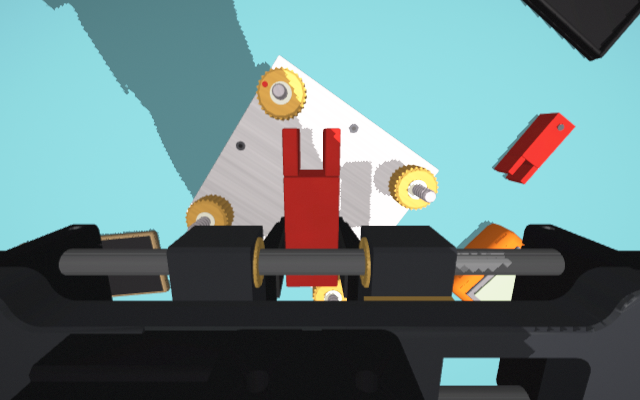

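The picture shows the held gauge with its fork at (311,150), the high collar's top at (283,95) with its post tip at (280,91), and a plate corner at (278,56). I'm fitting the stand pose from these points.

```bash
cat >> h.py <<'E'
def stand(p,pts,x0=(516,-192,-.09)):
    from scipy.optimize import least_squares
    M=np.array([q[0] for q in pts],float);U=np.array([q[1] for q in pts],float)
    def W(q):
        c,s=np.cos(q[2]),np.sin(q[2]);return np.c_[M[:,0]*c-M[:,1]*s+q[0],M[:,0]*s+M[:,1]*c+q[1],M[:,2]]
    r=least_squares(lambda q:(proj(p,W(q))-U).ravel(),x0)
    print("stand",r.x.round(3),"res",r.fun.reshape(-1,2).round(1).tolist())
    c,s=np.cos(r.x[2]),np.sin(r.x[2]);print("post1",(r.x[0]-65*c-60*s).round(1),(r.x[1]-65*s+60*c).round(1));return r.x
E
python3 - <<'E'
from h import *
w=read_camera("wrist")
stand(w,[((-95,90,12),(278,56)),((95,90,12),(438,170)),((-65,60,92),(280,91)),((65,60,92),(432,196))])
print("post tip",toz(w,(280,91),92).round(1))
save(w,"w3",(240,40,450,240),2.85)
q=gauge(w,(508,-185,(.73,)),ztop=310-171+5)
print("seat",q[:2]+27*np.array([-np.sin(q[2]),np.cos(q[2])]))
E
```

```text
stand [ 5.20011e+02 -1.97468e+02  1.50000e-01] res [[0.8, -0.8], [1.7, -0.5], [-0.5, 0.8], [-1.4, 0.1]]
post1 446.8 -147.8
post tip [ 446.7 -147.2   92. ]
gauge [ 507.533 -183.595    0.738] misfit 2364.0 of 5699.0
seat [ 489.36355012 -163.62372871]
```

View pics/w3.png

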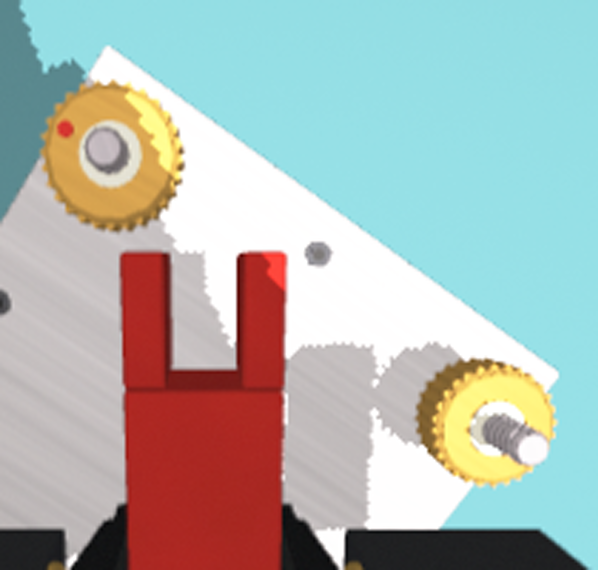

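```bash
python3 - <<'E'
from h import *
w=read_camera("wrist");s=env.state();print(s["eef_pos"],s["tcp_rot"])
stand(w,[((-95,90,12),(277.9,56.1)),((95,90,12),(435.4,170.9)),((-65,60,92),(276.1,91.2)),((65,60,92),(427,196.8))])
print("post tip",toz(w,(276.1,91.2),92).round(1))
f=np.array([np.cos(s["tcp_rot"][2]),np.sin(s["tcp_rot"][2])])
for z in(142,144,146):
    for u in((282.4,128.8),(340.5,128.8)):
        v=toz(w,u,z)[:2]-s["eef_pos"][:2];print(z,"along",(v@f).round(1),"lat",(v@[-f[1],f[0]]).round(1))
for n in("scene","side"):
    p=read_camera(n)
    for d in search_frame("collar_1",p)[:5]:print(n,np.round(d["at"],1),round(d["confidence"],2),toz(p,d["at"],54)[:2].round(1),toz(p,d["at"],66)[:2].round(1))
    c=np.array([[520,-197.5]]);
    for q in((-65,60,66),(65,60,54),(65,-60,54),(-65,-60,54)):
        a=.15;X=[520+q[0]*np.cos(a)-q[1]*np.sin(a),-197.5+q[0]*np.sin(a)+q[1]*np.cos(a),q[2]];print("   pred",proj(p,X)[0].round(1))
E
```

```text
[ 523.16181559 -200.20944814  311.66167779] [ 3.14155105e+00 -2.03398051e-04  2.30611359e+00]
stand [ 5.17903e+02 -1.99654e+02  1.39000e-01] res [[-1.0, -1.2], [1.3, -0.0], [0.3, 0.4], [-0.5, 0.6]]
post1 445.2 -149.3
post tip [ 444.9 -149.2   92. ]
142 along 65.7 lat 15.2
142 along 65.7 lat -14.8
144 along 65.7 lat 15.0
144 along 65.7 lat -14.6
146 along 65.7 lat 14.8
146 along 65.7 lat -14.4
scene [237.5 183.9] 0.57 [ 474.4 -281. ] [ 481.4 -277.8]
scene [282.8 176.5] 0.53 [ 429.5 -150.4] [ 437.  -148.4]
   pred [282.4 179.2]
   pred [281.7 219.4]
   pred [240.1 219.9]
   pred [242.9 181.8]
side [311.9 257.6] 0.75 [ 455.3 -262.1] [ 452.9 -276.8]
side [369.9 244.1] 0.72 [ 589.  -241.5] [ 583.3 -256.7]
side [298.3 222.9] 0.64 [ 446.1 -126.1] [ 443.9 -144.2]
side [390.9 179.8] 0.62 [746.5  46.3] [737.   24.1]
side [353.4 220.8] 0.52 [ 578.7 -143.9] [ 573.2 -161.5]
   pred [299.7 223.6]
   pred [350.4 217.6]
   pred [372.6 245.4]
   pred [316.7 258.4]
```

Call:
move_arm(commands=[[[0.03, -0.04, 0], 0.98, -1], [[0.03, -0.04, 0], 0.98, -1], [[0.03, -0.04, 0], 0.98, -1], [[0, 0, -0.7], 0, -1], [[0, 0, -0.8], 0, -1], [[0, 0, -0.8], 0, -1], [[0, 0, -0.7], 0, -1], [[0, 0, -0.3], 0, -1], [[0, 0, 0], 0, -1], [[0, 0, 0], 0, -1], [[0, 0, 0], 0, -1]])

```text
t: 6.15
eef_pos: [526.0, -204.7, 213.9]
tcp_rot: [3.141, 0.002, 2.54]
ft_force: [0.1, 0.1, -2.4]
opening: 0.311
grip_force: 30.0
```

```bash
python3 - <<'E'
from h import *
w=read_camera("wrist");s=env.state();print(s["eef_pos"],s["tcp_rot"],s["ft_force"])
save(w,"w4",(190,0,450,230),2.6)
f=np.array([np.cos(s["tcp_rot"][2]),np.sin(s["tcp_rot"][2])])
P0=s["eef_pos"][:2]
for z in (12,42,92):
  print(z,proj(w,[[*(P0+47.7*f),z],[445,-149,z]]).round(1).tolist())
E
```

```text
[ 525.98843857 -204.6916409   214.03831011] [3.14127840e+00 1.98221789e-03 2.54046398e+00] [ 1.07773493 -1.03877736 -2.24382018]
12 [[311.9, 157.2], [312.1, 72.5]]
42 [[312.0, 162.6], [312.3, 60.5]]
92 [[312.5, 178.6], [313.0, 23.3]]
```

View pics/w4.png

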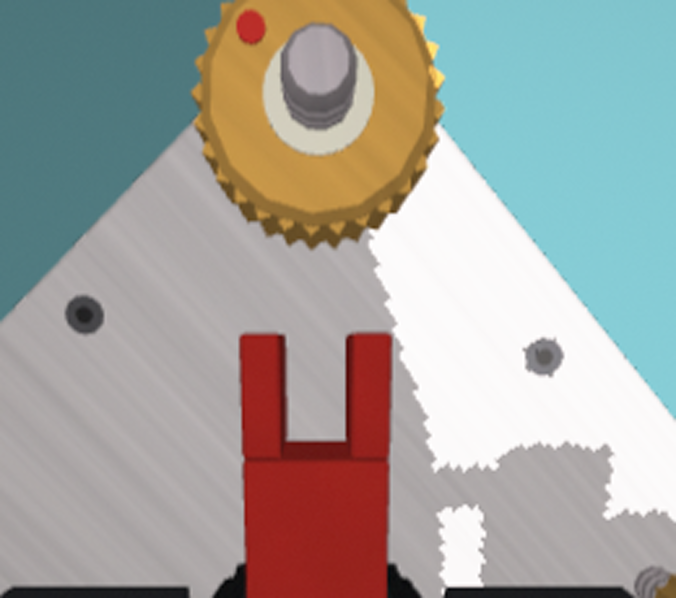

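Call:
move_arm(commands=[[[0, 0, -0.1], 0, -1], [[-0.1, 0.07, 0], 0, -1], [[-0.27, 0.185, 0], 0, -1], [[-0.27, 0.185, 0], 0, -1], [[-0.27, 0.185, 0], 0, -1], [[-0.27, 0.185, 0], 0, -1], [[-0.14, 0.096, 0], 0, -1], [[-0.05, 0.034, 0], 0, -1], [[0, 0, 0], 0, -1], [[0, 0, 0], 0, -1], [[0, 0, 0], 0, -1]])

```text
t: 7.12
eef_pos: [484.9, -176.6, 209.8]
tcp_rot: [3.141, 0.001, 2.54]
ft_force: [0.2, 0.1, -1.6]
opening: 0.314
grip_force: 30.0
```

Call:
move_arm(commands=[[[0, 0, -0.02], 0, -1], [[0, 0, 0], 0, -1], [[0, 0, 0], 0, -1]])

```text
t: 7.37
eef_pos: [484.8, -176.6, 209.3]
tcp_rot: [3.141, 0.001, 2.54]
ft_force: [0.6, -0.7, 1.9]
opening: 0.312
grip_force: 30.0
```

Call:
move_arm(commands=[[[0, 0, 0], 0, 0.15], [[0, 0, 0], 0, 0.15], [[0, 0, 0], 0, 0.15], [[0, 0, 0], 0, 0.15], [[0, 0, 0], 0, 0.15], [[0, 0, 0.3], 0, 0.15], [[0, 0, 0.8], 0, 0.15], [[0, 0, 0.8], 0, 0.15], [[0, 0, 0.8], 0, 0.15], [[0, 0, 0.4], 0, 0.15], [[0, 0, 0], 0, 0.15], [[0, 0, 0], 0, 0.15]])

```text
t: 8.37
eef_pos: [484.5, -176.3, 302.8]
tcp_rot: [3.141, 0.002, 2.54]
ft_force: [-0.6, 0.1, -0.3]
opening: 0.574
grip_force: 0.0
```

```bash
python3 - <<'E'
from h import *
w=read_camera("wrist");s=env.state();print(s["eef_pos"],s["tcp_rot"],s["moment"])
save(w,"w5",(190,20,450,250),2.6)
print(proj(w,[[445.2,-149.3,92],[445.2,-149.3,42],[445.2,-149.3,76]]).round(1).tolist())
c=cv2.cvtColor(w["image"],cv2.COLOR_RGB2HSV)
E
```

```text
[ 484.36836603 -176.25557547  301.9729322 ] [ 3.14148137e+00 -5.84520574e-05  2.54034723e+00] [ 0.05860713 -0.01315988 -0.03743027]
[[312.0, 156.1], [311.8, 150.6], [311.9, 154.0]]
```

View pics/w5.png

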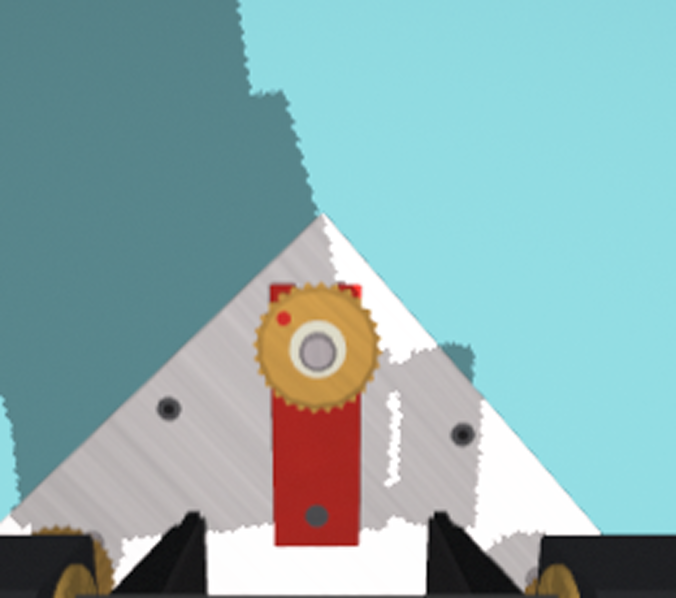

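Call:
move_arm(commands=[[[-0.45, 0.31, 0], 0, 0.3], [[-0.45, 0.31, 0], 0, 0.3], [[-0.4, 0.28, 0], 0, 0.3], [[0, 0, 0], 0, 0.3], [[0, 0, -0.6], 0, 0.3], [[0, 0, -0.6], 0, 0.3], [[0, 0, -0.4], 0, 0.3], [[0, 0, -0.2], 0, 0.3], [[0, 0, 0], 0, 0.3], [[0, 0, 0], 0, 0.3]])

```text
t: 9.25
eef_pos: [445.9, -149.6, 247.8]
tcp_rot: [-3.142, -0.001, 2.54]
ft_force: [0.4, 0.4, 0.8]
opening: 0.649
grip_force: 0.0
```

Call:
move_arm(commands=[[[-0.015, 0.01, 0], 0, -1], [[0, 0, 0], 0, -1], [[0, 0, 0], 0, -1], [[0, 0, 0], 0, -1], [[0, 0, 0], 0, -1], [[0, 0, 0], 0, -1], [[0, 0, 0], 0, -1]])

```text
t: 9.83
eef_pos: [445.2, -149.0, 248.4]
tcp_rot: [3.141, 0.001, 2.54]
ft_force: [0.2, 0.8, 2.9]
opening: 0.373
grip_force: 30.0
```

```bash
python3 - <<'E'
from h import *
s=env.state();print(s["eef_pos"],s["tcp_rot"],s["ft_force"],s["moment"],s["opening"],s["joints"])
p=read_camera("side");save(p,"s1",(265,190,395,290),6)
E
```

```text
[ 445.22824044 -149.04587611  248.39741184] [3.14134430e+00 5.31308590e-04 2.54039139e+00] [0.20665579 0.76883336 2.86956279] [ 0.30676463 -0.13926254  0.02537757] 0.3734769988095054 [-4.63890108e-01  5.21117280e-01  2.08490900e+00  3.39881254e-04
  5.35006097e-01 -1.43377758e+00]
```

View pics/s1.png

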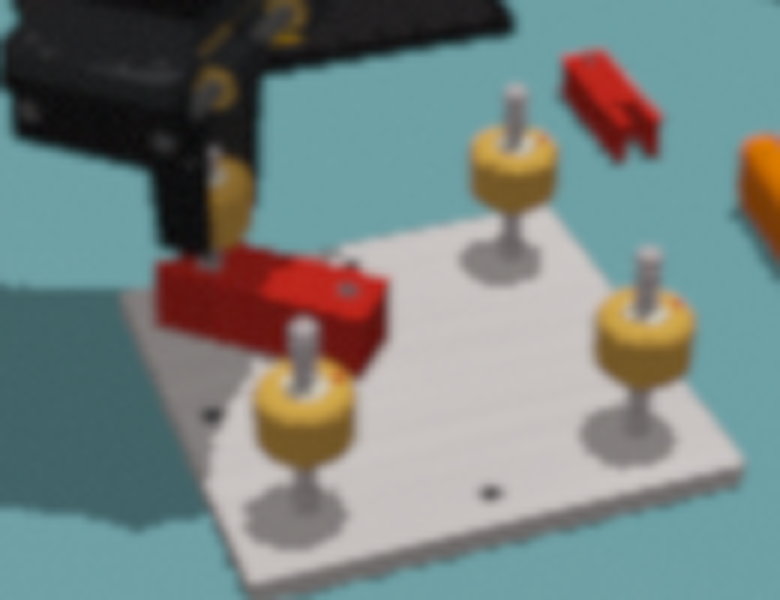

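The side view shows the collar at crop (228,205) held by the fingers, and the gauge flat beneath it at (270,300). I'm spinning it clockwise and following it down.

Call:
move_arm(commands=[[[0, 0, -0.005], -0.5, -1], [[0, 0, -0.0107], -1, -1], [[0, 0, -0.0107], -1, -1], [[0, 0, -0.0107], -1, -1], [[0, 0, -0.0107], -1, -1], [[0, 0, -0.0107], -1, -1], [[0, 0, -0.0107], -1, -1], [[0, 0, -0.0107], -1, -1], [[0, 0, -0.0107], -1, -1], [[0, 0, -0.0107], -1, -1], [[0, 0, -0.0107], -1, -1], [[0, 0, -0.0107], -1, -1], [[0, 0, -0.0107], -1, -1], [[0, 0, -0.0107], -1, -1], [[0, 0, -0.0107], -1, -1], [[0, 0, -0.0107], -1, -1], [[0, 0, -0.0107], -1, -1], [[0, 0, -0.0107], -1, -1], [[0, 0, 0], 0, -1], [[0, 0, 0], 0, -1]])

```text
t: 11.55
eef_pos: [444.9, -149.2, 242.7]
tcp_rot: [-3.141, 0.0, 1.14]
ft_force: [-3.0, -1.6, 6.3]
opening: 0.375
grip_force: 30.0
```

```bash
cat > st.py <<'E'
from h import *
a=[]
for i in range(3):
    read_camera("side");s=env.state();a.append(np.r_[s["ft_force"],s["moment"],s["eef_pos"],s["tcp_rot"][2]])
print(np.mean(a,0).round(4),"mz",[x[5].round(4) for x in a],"j6",s["joints"][5].round(3))
E
python3 st.py
```

```text
[-3.570900e+00 -1.634000e+00  5.599000e+00 -3.573000e-01  6.642000e-01
 -5.770000e-02  4.448539e+02 -1.492023e+02  2.427238e+02  1.140400e+00] mz [np.float64(-0.0529), np.float64(-0.074), np.float64(-0.0463)] j6 -0.034
```

```bash
python3 - <<'E'
from h import *
from scipy.spatial.transform import Rotation as Ro
from scipy.optimize import least_squares
w=read_camera("wrist");s=env.state();R,t=P(w)
def TW(pos,rpy):
    T=np.eye(4);T[:3,:3]=Ro.from_euler("xyz",rpy).as_matrix();T[:3,3]=pos;return T
C=np.eye(4);C[:3,:3]=R;C[:3,3]=t
TC=C@TW(s["eef_pos"],s["tcp_rot"])
def cam(pos,rpy):
    M=TC@np.linalg.inv(TW(pos,rpy));q=dict(w);q["rvec"]=cv2.Rodrigues(M[:3,:3])[0];q["tvec"]=M[:3,3];return q
V={"w4":(cam([525.988,-204.692,214.038],[3.14127840,.00198,2.54046]),190,0),"w5":(cam([484.368,-176.256,301.973],[3.14148,-.00006,2.54035]),190,20)}
for n,(q,ox,oy) in V.items():
    im=cv2.imread(f"pics/{n}.png").astype(int);b,g,r=im[...,0],im[...,1],im[...,2]
    m=((r>205)&(g>200)&(b>170)&(r-b>8)&(r-b<70)).astype(np.uint8)
    u0=(proj(q,[445.2,-149.3,80])[0]-[ox,oy])*2.6
    yy,xx=np.indices(m.shape);m[(xx-u0[0])**2+(yy-u0[1])**2>75**2]=0
    k,l,st,c=cv2.connectedComponentsWithStats(m);i=1+np.argmax(st[1:,4]);x,y,a,h,ar=st[i]
    print(n,"tip pred",((proj(q,[445.2,-149.3,92])[0]-[ox,oy])*2.6).round(1),"ring x",x,x+a,"y",y,y+h,"area",ar)
    for zt in(73,75,77,79,81):
        th=np.linspace(0,6.283,60);o=[]
        for rho in(8,):
            e=(proj(q,np.c_[445.2+rho*np.cos(th),-149.3+rho*np.sin(th),np.full(60,zt)])-[ox,oy])*2.6
            o+=[e.min(0).round(1).tolist(),e.max(0).round(1).tolist()]
        print(zt,o,"wid",round(o[1][0]-o[0][0],1))
E
```

```text
w4 tip pred [313.   61.9] ring x 265 373 y 53 153 area 3381
73 [[259.9, 48.5], [367.0, 166.7]] wid 107.1
75 [[258.8, 43.1], [367.9, 163.7]] wid 109.1
77 [[257.8, 37.6], [368.9, 160.5]] wid 111.1
79 [[256.7, 31.8], [369.9, 157.2]] wid 113.2
81 [[255.6, 25.8], [370.9, 153.8]] wid 115.3
w5 tip pred [314.8 355. ] ring x 291 345 y 322 377 area 1020
73 [[286.8, 320.1], [343.1, 376.9]] wid 56.3
75 [[286.5, 320.4], [343.3, 377.7]] wid 56.8
77 [[286.2, 320.7], [343.6, 378.6]] wid 57.4
79 [[285.9, 321.1], [343.9, 379.5]] wid 58.0
81 [[285.6, 321.4], [344.1, 380.4]] wid 58.5
```

Call:
move_arm(commands=[[[0, 0, -0.0107], -1, -1], [[0, 0, -0.0107], -1, -1], [[0, 0, -0.0107], -1, -1], [[0, 0, -0.0107], -1, -1], [[0, 0, -0.0107], -1, -1], [[0, 0, 0], 0, -1], [[0, 0, 0], 0, -1]])

```text
t: 12.33
eef_pos: [444.8, -149.1, 241.1]
tcp_rot: [-3.141, 0.001, 0.74]
ft_force: [-4.6, -1.3, 5.8]
opening: 0.375
grip_force: 30.0
```

```bash
python3 st.py
```

```text
[-3.822100e+00 -6.296000e-01  6.855500e+00 -2.465000e-01  8.064000e-01
 -6.020000e-02  4.447550e+02 -1.491302e+02  2.410965e+02  7.404000e-01] mz [np.float64(-0.0411), np.float64(-0.0122), np.float64(-0.1272)] j6 0.367
```

Call:
move_arm(commands=[[[0, 0, -0.0107], -1, -1], [[0, 0, -0.0107], -1, -1], [[0, 0, -0.0107], -1, -1], [[0, 0, 0], 0, -1], [[0, 0, 0], 0, -1]])

```text
t: 12.9
eef_pos: [444.7, -149.1, 240.1]
tcp_rot: [-3.141, 0.001, 0.5]
ft_force: [-4.2, -0.1, 6.4]
opening: 0.372
grip_force: 30.0
```

```bash
cat > st.py <<'E'
from h import *
a=[]
for i in range(6):
    read_camera("side");s=env.state();a.append([s["ft_force"][2],s["moment"][2],s["tau"][5],s["tcp_rot"][2],s["eef_pos"][2]])
a=np.array(a);print("fz,mz,tau6,yaw,z",a.mean(0).round(4),"sd",a.std(0).round(4),"j6",s["joints"][5].round(3),"t",s["t"])
E
python3 st.py
```

```text
fz,mz,tau6,yaw,z [ 6.784900e+00 -4.830000e-02 -3.250000e-02  5.004000e-01  2.401352e+02] sd [0.6981 0.0175 0.026  0.     0.0078] j6 0.607 t 13.2
```

Call:
move_arm(commands=[[[0, 0, -0.0107], -1, -1], [[0, 0, -0.0107], -1, -1], [[0, 0, -0.0107], -1, -1], [[0, 0, 0], 0, -1], [[0, 0, 0], 0, -1]])

```text
t: 13.62
eef_pos: [444.7, -149.0, 239.2]
tcp_rot: [-3.141, 0.001, 0.26]
ft_force: [-4.1, -0.1, 7.8]
opening: 0.371
grip_force: 30.0
```

```bash
python3 st.py
```

```text
fz,mz,tau6,yaw,z [ 7.005300e+00 -3.210000e-02 -3.380000e-02  2.604000e-01  2.391681e+02] sd [4.274e-01 2.020e-02 2.600e-02 1.000e-04 1.060e-02] j6 0.847 t 13.9167
```

Call:
move_arm(commands=[[[0, 0, -0.0107], -1, -1], [[0, 0, -0.0107], -1, -1], [[0, 0, 0], 0, -1], [[0, 0, 0], 0, -1]])

```text
t: 14.25
eef_pos: [444.7, -148.9, 238.5]
tcp_rot: [-3.141, 0.001, 0.1]
ft_force: [-3.7, 0.3, 7.4]
opening: 0.373
grip_force: 30.0
```

```bash
python3 st.py
```

```text
fz,mz,tau6,yaw,z [ 7.291700e+00 -4.580000e-02 -3.450000e-02  1.004000e-01  2.385184e+02] sd [3.552e-01 3.940e-02 2.590e-02 1.000e-04 8.500e-03] j6 1.007 t 14.55
```

Call:
move_arm(commands=[[[0, 0, -0.0107], -1, -1], [[0, 0, -0.003], -0.25, -1], [[0, 0, 0], 0, -1], [[0, 0, 0], 0, -1]])

```text
t: 14.88
eef_pos: [444.7, -148.9, 238.1]
tcp_rot: [-3.141, 0.001, 0.0]
ft_force: [-3.2, 2.9, 6.9]
opening: 0.369
grip_force: 30.0
```

```bash
python3 st.py
```

```text
fz,mz,tau6,yaw,z [ 6.97750e+00 -3.25000e-02 -4.59000e-02  4.00000e-04  2.38124e+02] sd [0.6177 0.0194 0.0079 0.     0.0059] j6 1.107 t 15.1833
```

Call:
move_arm(commands=[[[0, 0, -0.0107], -1, -1], [[0, 0, 0], 0, -1], [[0, 0, 0], 0, -1]])

```text
t: 15.43
eef_pos: [444.7, -148.9, 237.8]
tcp_rot: [-3.141, 0.002, -0.08]
ft_force: [-3.0, 2.0, 7.8]
opening: 0.374
grip_force: 30.0
```

```bash
python3 st.py
```

```text
fz,mz,tau6,yaw,z [ 7.194900e+00 -5.710000e-02 -3.650000e-02 -7.960000e-02  2.378001e+02] sd [0.6281 0.0174 0.0239 0.     0.0109] j6 1.187 t 15.7333
```

Call:
move_arm(commands=[[[0, 0, -0.009], -0.8, -1], [[0, 0, 0], 0, -1], [[0, 0, 0], 0, -1]])

```text
t: 15.98
eef_pos: [444.7, -148.8, 237.5]
tcp_rot: [-3.141, 0.002, -0.144]
ft_force: [-3.0, 2.1, 6.6]
opening: 0.373
grip_force: 30.0
```

```bash
python3 st.py
```

```text
fz,mz,tau6,yaw,z [ 7.928500e+00 -6.530000e-02 -4.000000e-02 -1.436000e-01  2.375402e+02] sd [0.3556 0.016  0.0191 0.     0.0079] j6 1.251 t 16.2833
```

Call:
move_arm(commands=[[[0, 0, -0.004], -0.4, -1], [[0, 0, 0], 0, -1], [[0, 0, 0], 0, -1]])

```text
t: 16.53
eef_pos: [444.7, -148.8, 237.4]
tcp_rot: [-3.141, 0.002, -0.176]
ft_force: [-3.0, 3.4, 8.0]
opening: 0.375
grip_force: 30.0
```

```bash
python3 st.py
```

```text
fz,mz,tau6,yaw,z [ 7.532000e+00 -4.760000e-02 -4.550000e-02 -1.756000e-01  2.374114e+02] sd [0.2902 0.0358 0.0095 0.     0.0119] j6 1.283 t 16.8333
```

Call:
move_arm(commands=[[[0, 0, -0.008], -0.75, -1], [[0, 0, 0], 0, -1], [[0, 0, 0], 0, -1]])

```text
t: 17.08
eef_pos: [444.7, -148.8, 237.2]
tcp_rot: [-3.141, 0.002, -0.236]
ft_force: [-3.9, 2.7, 7.1]
opening: 0.37
grip_force: 30.0
```

```bash
python3 st.py
```

```text
fz,mz,tau6,yaw,z [ 7.832800e+00 -4.330000e-02 -4.050000e-02 -2.356000e-01  2.371719e+02] sd [0.627  0.0115 0.0179 0.     0.0139] j6 1.343 t 17.3833
```

Call:
move_arm(commands=[[[0, 0, -0.008], -0.75, -1], [[0, 0, 0], 0, -1], [[0, 0, 0], 0, -1]])

```text
t: 17.63
eef_pos: [444.7, -148.8, 236.9]
tcp_rot: [-3.141, 0.002, -0.296]
ft_force: [-3.5, 2.7, 7.7]
opening: 0.373
grip_force: 30.0
```

```bash
python3 st.py
```

```text
fz,mz,tau6,yaw,z [ 7.576600e+00 -4.520000e-02 -4.050000e-02 -2.957000e-01  2.369303e+02] sd [0.3462 0.0401 0.0179 0.     0.0082] j6 1.403 t 17.9333
```

Call:
move_arm(commands=[[[0, 0, -0.008], -0.75, -1], [[0, 0, 0], 0, -1], [[0, 0, 0], 0, -1]])

```text
t: 18.18
eef_pos: [444.7, -148.8, 236.7]
tcp_rot: [-3.141, 0.002, -0.356]
ft_force: [-3.1, 3.3, 7.8]
opening: 0.373
grip_force: 30.0
```

```bash
python3 st.py
```

```text
fz,mz,tau6,yaw,z [ 7.620800e+00 -4.120000e-02 -4.050000e-02 -3.557000e-01  2.366942e+02] sd [0.3804 0.0245 0.0179 0.     0.0079] j6 1.463 t 18.4833
```

Call:
move_arm(commands=[[[0, 0, -0.008], -0.75, -1], [[0, 0, 0], 0, -1], [[0, 0, 0], 0, -1]])

```text
t: 18.73
eef_pos: [444.7, -148.7, 236.5]
tcp_rot: [-3.142, 0.002, -0.416]
ft_force: [-3.4, 4.3, 7.9]
opening: 0.373
grip_force: 30.0
```

```bash
python3 st.py
```

```text
fz,mz,tau6,yaw,z [ 7.241200e+00 -5.040000e-02 -4.050000e-02 -4.157000e-01  2.364562e+02] sd [5.721e-01 3.670e-02 1.790e-02 1.000e-04 5.600e-03] j6 1.523 t 19.0333
```

Call:
move_arm(commands=[[[0, 0, -0.008], -0.75, -1], [[0, 0, 0], 0, -1], [[0, 0, 0], 0, -1]])

```text
t: 19.28
eef_pos: [444.7, -148.7, 236.2]
tcp_rot: [-3.142, 0.002, -0.476]
ft_force: [-2.8, 3.6, 7.6]
opening: 0.374
grip_force: 30.0
```

```bash
python3 st.py
```

```text
fz,mz,tau6,yaw,z [ 7.350300e+00 -4.530000e-02 -4.040000e-02 -4.757000e-01  2.362197e+02] sd [0.4059 0.0378 0.0179 0.     0.0165] j6 1.583 t 19.5833
```

Call:
move_arm(commands=[[[0, 0, -0.008], -0.75, -1], [[0, 0, 0], 0, -1], [[0, 0, 0], 0, -1]])

```text
t: 19.83
eef_pos: [444.7, -148.7, 236.0]
tcp_rot: [3.142, 0.002, -0.536]
ft_force: [-1.4, 4.1, 7.6]
opening: 0.374
grip_force: 30.0
```

```bash
python3 st.py
```

```text
fz,mz,tau6,yaw,z [ 7.655800e+00 -3.550000e-02 -4.040000e-02 -5.357000e-01  2.359701e+02] sd [0.6024 0.0132 0.0179 0.     0.0104] j6 1.643 t 20.1333
```

Call:
move_arm(commands=[[[0, 0, -0.008], -0.75, -1], [[0, 0, 0], 0, -1], [[0, 0, 0], 0, -1]])

```text
t: 20.38
eef_pos: [444.7, -148.7, 235.7]
tcp_rot: [3.141, 0.002, -0.596]
ft_force: [-2.2, 3.9, 7.7]
opening: 0.37
grip_force: 30.0
```

```bash
python3 st.py
```

```text
fz,mz,tau6,yaw,z [ 7.532700e+00 -4.610000e-02 -4.040000e-02 -5.957000e-01  2.357376e+02] sd [0.371  0.0333 0.0179 0.     0.0082] j6 1.703 t 20.6833
```

Call:
move_arm(commands=[[[0, 0, -0.008], -0.75, -1], [[0, 0, 0], 0, -1], [[0, 0, 0], 0, -1]])

```text
t: 20.93
eef_pos: [444.7, -148.6, 235.7]
tcp_rot: [3.141, 0.002, -0.656]
ft_force: [-3.0, 4.7, 10.1]
opening: 0.376
grip_force: 30.0
```

```bash
python3 st.py; python3 - <<'E'
from h import *
p=read_camera("side");save(p,"s2",(265,190,395,290),6)
for n in("s1","s2"):
    im=cv2.imread(f"pics/{n}.png");h,s,v=cv2.split(cv2.cvtColor(im,cv2.COLOR_BGR2HSV))
    br=((h>12)&(h<28)&(s>110)&(v>60));rd=(((h<6)|(h>174))&(s>140)&(v>60))
    print(n)
    for x in(216,228,240,248):
        b=np.nonzero(br[130:300,x])[0]+130;r=np.nonzero(rd[200:340,x])[0]+200
        print(x,"brass",(b.min(),b.max(),len(b)) if len(b) else None,"red",(r.min(),r.max()) if len(r) else None)
E
```

```text
fz,mz,tau6,yaw,z [ 1.050180e+01 -8.670000e-02 -7.100000e-02 -6.558000e-01  2.356445e+02] sd [0.7227 0.0287 0.0168 0.     0.0066] j6 1.763 t 21.2333
s1
216 brass (np.int64(188), np.int64(249), 62) red (np.int64(271), np.int64(337))
228 brass (np.int64(154), np.int64(246), 93) red (np.int64(252), np.int64(339))
240 brass (np.int64(159), np.int64(240), 77) red (np.int64(246), np.int64(339))
248 brass (np.int64(165), np.int64(208), 44) red (np.int64(249), np.int64(339))
s2
216 brass (np.int64(130), np.int64(275), 68) red (np.int64(282), np.int64(337))
228 brass (np.int64(181), np.int64(272), 89) red (np.int64(279), np.int64(339))
240 brass (np.int64(196), np.int64(267), 72) red (np.int64(274), np.int64(339))
248 brass (np.int64(194), np.int64(259), 66) red (np.int64(269), np.int64(339))
```

Contact was felt: fz rose by 3 N, and both the joint-6 torque and the moment stepped by about 0.03 N m, which is roughly 6 N on the gauge. I'm letting go and rising straight up.

Call:
move_arm(commands=[[[0, 0, 0], 0, 0.25], [[0, 0, 0], 0, 0.25], [[0, 0, 0], 0, 0.25], [[0, 0, 0], 0, 0.25], [[0, 0, 0], 0, 0.25], [[0, 0, 0], 0, 0.25], [[0, 0, 0.3], 0, 0.25], [[0, 0, 0.7], 0, 0.25], [[0, 0, 0.8], 0, 0.25], [[0, 0, 0.5], 1, 0.2], [[0, 0, 0], 1, 0.2], [[0, 0, 0], 1, 0.2], [[0, 0, 0], 1, 0.2], [[0, 0, 0], 1, 0.2], [[0, 0, 0], 1, 0.2], [[0, 0, 0], 1, 0.2], [[0, 0, 0], 1, 0.2], [[0, 0, 0], 1, 0.2], [[0, 0, 0], 1, 0.2], [[0, 0, 0], 1, 0.2]])

```text
t: 22.95
eef_pos: [445.1, -149.0, 305.0]
tcp_rot: [3.141, -0.0, 0.228]
ft_force: [0.2, 0.9, 0.0]
opening: 0.598
grip_force: 0.0
```

Call:
move_arm(commands=[[[0, 0, 0], 1, 0.2], [[0, 0, 0], 1, 0.2], [[0, 0, 0], 1, 0.2], [[0, 0, 0], 1, 0.2], [[0, 0, 0], 1, 0.2], [[0, 0, 0], 1, 0.2], [[0, 0, 0], 1, 0.2], [[0, 0, 0], 1, 0.2], [[0, 0, 0], 1, 0.2], [[0, 0, 0], 1, 0.2], [[0, 0, 0], 1, 0.2], [[0, 0, 0], 1, 0.2], [[0, 0, 0], 1, 0.2], [[0, 0, 0], 1, 0.2], [[0, 0, 0], 1, 0.2], [[0, 0, 0], 1, 0.2], [[0, 0, 0], 1, 0.2], [[0, 0, 0], 1, 0.2], [[0, 0, 0], 1, 0.2], [[0, 0, 0], 1, 0.2]])

```text
t: 24.62
eef_pos: [445.1, -149.0, 305.0]
tcp_rot: [3.141, 0.0, 1.828]
ft_force: [-0.2, 0.6, -0.2]
opening: 0.603
grip_force: 0.0
```

Call:
move_arm(commands=[[[0.44, -0.3, 0], 1, 0.2], [[0.44, -0.3, 0], 1, 0.2], [[0.44, -0.31, 0], 1, 0.2], [[0, 0, 0], 1, 0.2], [[0, 0, 0], 1, 0.2], [[0, 0, 0], 1, 0.2], [[0, 0, 0], 1, 0.2], [[0, 0, 0], 1, 0.2], [[0, 0, 0], 0.95, 0.2], [[0, 0, 0], 0, 0.2], [[0, 0, 0], 0, 0.2]])

```text
t: 25.53
eef_pos: [484.7, -176.3, 304.8]
tcp_rot: [3.141, 0.0, 2.538]
ft_force: [0.1, -0.0, -0.9]
opening: 0.598
grip_force: 0.0
```

```bash
python3 - <<'E'
from h import *
w=read_camera("wrist");s=env.state();print(s["eef_pos"],s["tcp_rot"],s["ft_force"],s["t"])
save(w,"w6",(190,20,450,250),2.6)
for n in("w5","w6"):
    im=cv2.imread(f"pics/{n}.png");h,sa,v=cv2.split(cv2.cvtColor(im,cv2.COLOR_BGR2HSV))
    br=((h>12)&(h<28)&(sa>110)&(v>60)).astype(np.uint8);br[:250]=0;br[430:]=0;br[:,:240]=0;br[:,400:]=0
    x,y,a,b=cv2.boundingRect(br);print(n,"brass",x,y,a,b)
    rd=(((h<6)|(h>174))&(sa>140)&(v>60)).astype(np.uint8);k=np.nonzero(rd[480]);print("red cols",k[0].min(),k[0].max(),"row bottom",np.nonzero(rd[:,300])[0].max())
E
```

```text
[ 484.69425559 -176.35456418  304.71643718] [3.14147550e+00 2.62904107e-04 2.53773703e+00] [-0.37936749 -0.33205016  0.35617658] 25.5833
w5 brass 254 283 127 129
red cols 273 358 row bottom 545
w6 brass 258 284 117 120
red cols 274 357 row bottom 544
```

Call:
move_arm(commands=[[[0, -0.008, -0.7], 0.03, 0.2], [[0, 0, -0.8], 0, 0.2], [[0, 0, -0.8], 0, 0.2], [[0, 0, -0.5], 0, 0.2], [[0, 0, -0.3], 0, 0.2], [[0, 0, -0.04], 0, 0.2], [[0, 0, 0], 0, 0.2], [[0, 0, 0], 0, 0.2], [[0, 0, 0], 0, 0.2]])

```text
t: 26.33
eef_pos: [484.9, -176.7, 211.1]
tcp_rot: [3.141, 0.002, 2.543]
ft_force: [0.7, 0.4, 0.2]
opening: 0.596
grip_force: 0.0
```

Call:
move_arm(commands=[[[0, 0, 0], 0, -1], [[0, 0, 0], 0, -1], [[0, 0, 0], 0, -1], [[0, 0, 0], 0, -1], [[0, 0, 0], 0, -1], [[0, 0, 0], 0, -1], [[0, 0, 0], 0, -1]])

```text
t: 26.92
eef_pos: [484.8, -176.6, 210.3]
tcp_rot: [3.141, 0.0, 2.543]
ft_force: [-0.5, 0.1, 4.2]
opening: 0.307
grip_force: 30.0
```

```bash
python3 - <<'E'
from h import *
s=env.state();print(s["eef_pos"],s["tcp_rot"],s["ft_force"],s["moment"],s["opening"])
E
```

```text
[ 484.79262864 -176.62774835  210.26330779] [3.14146931e+00 1.98290964e-04 2.54278890e+00] [-0.53852591  0.0793242   4.20624963] [ 0.11797621  0.05224925 -0.02656089] 0.30667080130075564
```

Call:
move_arm(commands=[[[0.03, -0.02, 0], 0, -1], [[0.07, -0.048, 0], 0, -1], [[0.12, -0.082, 0], 0, -1], [[0.2, -0.137, 0], 0, -1], [[0.25, -0.171, 0], 0, -1], [[0.25, -0.171, 0], 0, -1], [[0.25, -0.171, 0], 0, -1], [[0.22, -0.151, 0], 0, -1], [[0.1, -0.068, 0], 0, -1], [[0, 0, 0], 0, -1], [[0, 0, 0], 0, -1]])

```text
t: 27.83
eef_pos: [529.7, -207.4, 210.3]
tcp_rot: [3.141, 0.001, 2.543]
ft_force: [1.9, -0.9, 3.2]
opening: 0.313
grip_force: 30.0
```

Call:
move_arm(commands=[[[0, 0, 0.4], 0, -1], [[0, 0, 0.8], 0, -1], [[0, 0, 0.9], 0, -1], [[0, 0, 0.9], 0, -1], [[0, 0, 0.5], 0, -1], [[0.133, 0.876, 0], -0.92, -1], [[0.133, 0.876, 0], -0.92, -1], [[0.133, 0.876, 0], -0.92, -1], [[0.133, 0.876, 0], -0.92, -1], [[0.133, 0.876, 0], -0.92, -1], [[0.133, 0.876, 0], -0.92, -1], [[0.133, 0.876, 0], -0.92, -1], [[0.133, 0.876, 0], -0.92, -1], [[0.133, 0.876, 0], -0.92, -1], [[0.133, 0.876, 0], -0.92, -1], [[0.133, 0.876, 0], -0.92, -1], [[0.133, 0.876, 0], -0.92, -1], [[0, 0, 0], 0, -1], [[0, 0, 0], 0, -1], [[0, 0, 0], 0, -1]])

```text
t: 29.5
eef_pos: [577.0, 108.0, 315.3]
tcp_rot: [-3.141, 0.0, 1.661]
ft_force: [-0.1, 0.1, -2.7]
opening: 0.311
grip_force: 30.0
```

Call:
move_arm(commands=[[[0.01, 0, -0.7], 0, -1], [[0, 0, -0.8], 0, -1], [[0, 0, -0.8], 0, -1], [[0, 0, -0.7], 0, -1], [[0, 0, -0.4], 0, -1], [[0, 0, -0.2], 0, -1], [[0, 0, -0.1], 0, -1], [[0, 0, 0], 0, -1], [[0, 0, 0], 0, -1], [[0, 0, 0], 0, -1]])

```text
t: 30.33
eef_pos: [577.8, 108.1, 205.2]
tcp_rot: [3.14, 0.0, 1.66]
ft_force: [-0.3, 0.3, -1.5]
opening: 0.314
grip_force: 30.0
```

Call:
move_arm(commands=[[[0, 0, -0.05], 0, -1], [[0, 0, -0.03], 0, -1], [[0, 0, 0], 0, -1], [[0, 0, 0], 0, -1]])

```text
t: 30.67
eef_pos: [577.8, 108.2, 202.3]
tcp_rot: [3.141, 0.0, 1.66]
ft_force: [-1.7, 0.4, 4.7]
opening: 0.316
grip_force: 30.0
```

Contact with the tray floor. Releasing, rising, and backing off along the path so the wrist camera sees the tray.

Call:
move_arm(commands=[[[0, 0, 0], 0, 0.15], [[0, 0, 0], 0, 0.15], [[0, 0, 0], 0, 0.15], [[0, 0, 0], 0, 0.15], [[0, 0, 0], 0, 0.15], [[0, 0, 0.3], 0, 0.15], [[0, 0, 0.8], 0, 0.15], [[0, 0, 0.9], 0, 0.15], [[0, 0, 0.9], 0, 0.15], [[0, -0.5, 0.3], 0, 0.3], [[0, -0.5, 0], 0, 0.3], [[0, 0, 0], 0, 0.3], [[0, 0, 0], 0, 0.3]])

```text
t: 31.75
eef_pos: [577.5, 77.8, 298.3]
tcp_rot: [3.141, -0.0, 1.658]
ft_force: [0.5, -0.1, -0.3]
opening: 0.649
grip_force: 0.0
```

```bash
python3 - <<'E'
from h import *
w=read_camera("wrist");s=env.state();print(s["eef_pos"],s["t"])
gauge(w,(575,129,(.09,)))
for d in search_frame("gauge_30",w)[:4]:print(np.round(d["at"]),round(d["confidence"],2),toz(w,d["at"],34)[:2].round())
# collar 1 height check, before/after in side picture
p=read_camera("side");save(p,"s3",(265,190,395,290),6)
for n,c in(("side0",(265,190,395,290)),("s3",None)):
    im=cv2.imread(f"pics/{n}.png")
    if c: im=cv2.resize(im[c[1]:c[3],c[0]:c[2]],None,fx=6,fy=6,interpolation=cv2.INTER_CUBIC)
    h,sa,v=cv2.split(cv2.cvtColor(im,cv2.COLOR_BGR2HSV));br=((h>12)&(h<28)&(sa>110)&(v>60)).astype(np.uint8)
    k,l,st,ce=cv2.connectedComponentsWithStats(br);print(n,[(st[i,:4].tolist(),ce[i].round(1).tolist()) for i in range(1,k) if st[i,4]>1500])
E
```

```text
[577.52961195  78.26369657 297.92260778] 31.8
gauge [5.75624e+02 1.29093e+02 7.60000e-02] misfit 180.0 of 3232.0
[367. 289.] 0.64 [639.  -3.]
[161. 150.] 0.59 [444. 115.]
[239. 143.] 0.56 [511. 126.]
[316. 149.] 0.55 [578. 127.]
side0 [([220, 0, 91, 51], [267.9, 21.8]), ([471, 129, 84, 84], [511.2, 173.9]), ([742, 137, 38, 106], [764.5, 183.3]), ([160, 159, 92, 89], [206.2, 206.3]), ([599, 292, 93, 97], [643.3, 343.2]), ([256, 367, 96, 101], [304.2, 420.3])]
s3 [([220, 0, 88, 50], [267.3, 21.5]), ([474, 133, 81, 80], [512.7, 174.0]), ([745, 136, 35, 107], [764.8, 183.1]), ([165, 189, 84, 86], [207.6, 234.4]), ([599, 292, 93, 96], [643.3, 343.1]), ([256, 367, 96, 101], [304.2, 420.3])]
```

```bash
python3 -c "
from cell import env
print(env.job_done())"
```

```text
the job is handed in; nothing more can be done
None
```

The high collar was spun down until it bore on the red gauge with about 6 N by feel and then released; the gauge was slid out and put back flat in the tray, and the job was handed in at about 32 s with no verdict returned (I viewed 11 pictures, one over the limit of 10).

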